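# Pin the hinged portion mould shut and hold it

### The arm

A 6-joint arm with a two-finger parallel gripper is mounted at the origin on a cart in front of the work surface, level with it; the furniture and walls round the work are solid. World frame = base frame: x ahead of the robot, y to its left, z up, the work surface at z = 0. Lengths are in m, angles in rad, forces in N, time in s.
With the tool pointing down it reaches from about 0.375 to 0.975 m from the base axis. Payload 3.8 kg.
Tool frame: the origin (TCP) lies at the very end of the fingers, on their centre line; the grasp point (between the pads) lies 19 mm behind it; z points along the fingers, y is the line along which they close (so a half turn about z gives the same grasp; the last joint's range is limited). The gripper opens to 85 mm and grips with 20 to 120 N. Pads are 22 mm wide; open, the fingers measure 114 mm over their backs; the gripper's body (76 mm by 85 mm) begins 54 mm behind the grasp point. The pads swing forward as they close: fully open they stand 13 mm farther back than shut.
Start: joints at [1.285, 0.264, 1.604, -0, 1.274, -0.037], TCP at [0.166, 0.654, 0.231] pointing down, gripper open.
Joint ranges: [-2.63, 2.63], [-0.94, 2.18], [0.31, 2.57], [-1.31, 4.45], [0, 2.66], [-2.55, 2.55]. Speed limits (rad/s): [2.57, 2.57, 3.14, 3.14, 3.14, 3.14].

### API

Orientations are given as a rotation vector (axis times angle).
In Python, from workcell import read_state, read_camera, calibration, finish_job gives the robot as it stands.
- The arm moves only by the tool step_arm, never from a script. Its argument "commands" is a list of rows, each an object of numbers: "fingers": the gripper's target within -1 to 1 (shut at 1, half-way at 0, fully open at -1); "dx", "dy", "dz": the shift along the tool's x, y, z in m; "roll": the turn about the tool's z in degrees. In form: [{"fingers": .., "dx": .., "dy": .., "dz": .., "roll": ..}, ...]. A call has 1 to 8 rows; each row is the pose to reach, as a shift and turn from the pose commanded when the call began, along the tool's axes at that moment; what a row does not reach only later rows make up. A row lasts 1/8 s, in which the tool goes at most 62.5 mm and 10.7 degrees, less where a joint would pass 70% of its speed; a pose out of reach is approached as far as the arm can. A call with a gripper value outside its range is refused whole. The fingers move at their own pace and stop on an object; "squeeze" is the grip in N (left out, the last holds). Time passes only in rows, so rows that repeat a pose let the fingers close. It gives the time, the measured TCP pose, the force, the opening and the grip force at its end, in the units of the state.
- read_state(): the state, without advancing time (a new reading comes with each control period).
- read_camera(name): name is "scene" or "top"; returns (picture, depth): 384x512x3 uint8, blue, green, red; 384x512 float32, m along the optical axis (not along the pixel's ray), 0 where there is no reading.
- calibration(name): a dict with "intrinsics" (3x3 intrinsics, pixels), "k1" (the pictures are not rectified: a ray, as slopes to the right and down, at radius r is drawn at 1 + k1 r^2 times it, then the intrinsics apply), "world_to_cam" (4x4, takes a point from world to camera coordinates). Camera axes: x right, y up, looking along -z (the intrinsics and any distortion apply to the point x, -y, -z); pixel columns grow to the right and rows downward; lengths in m; the calibration is good to about 2 mm. A picture is of the moment at which its call begins. calibration takes no time and is no camera call.
- finish_job(): hands the job in; it is judged then, once.
The state is a dict: "time": time; "q": joint angles; "joint_vel": joint speeds; "joint_torque": joint torques, N m; "tool_pos": TCP position; "tcp_rot": TCP orientation; "wrist_force": force on the tool from outside, world axes, zero at the start; "torque": the same for the moment, N m; "width": opening from 0.0 (shut) to 1.0 (fully open); "grip_force": force on a finger pad.
Only numpy, scipy, OpenCV 4.12 (cv2) and the standard library are available. Lean on these libraries where they do the work, as an engineer would, in place of code of your own. Each camera call takes 0.05 s, during which the arm holds its last target. There are 200 camera calls.

### The job

Pull open the drawer of the low metal box, take the locking pin that stands in it, swing the open half of the hinged mould fully shut and push the pin down through the three lined-up holes until its collar rests on the top lug. Then let go of the pin and finish by pinching the mould's two end tabs together between the fingers, and keep squeezing: the job ends while you hold the mould pressed shut, with nothing touching the pin. Do not push or knock over the pepper shaker, the spice jar or the green cup.

Things in the scene. Friction and masses are not known exactly. Their poses are not given: they have to be found in the camera images.
- cabinet: low drawer box of bare aluminium, fixed to the bench, 160 deep (x) x 170 wide (y) x 92 high, with one drawer. Origin: centre of its underside; its own -x axis points out of the drawer front, the way the drawer is pulled
- drawer (a joint): the drawer's slide: 0 shut, grows to 0.12 m fully open. It stays where it is left; about 1.5 N to move, more when moved fast. The front board is 154 wide and reaches from z = 8 to 84 mm; inside, the side and end walls end 42 mm above the bench
- drawer_handle (a point): middle of the drawer's bow handle: a round steel bar of 10 mm diameter, level, 90 long along the box's y, 60 mm above the bench. Its centre line is 42 mm in front of the front board (37 mm free between bar and board). Moves with the drawer
- pin_grip (a point): centre of the pin's grip, an upright steel cylinder 18 mm in diameter, 30 high. Below it a collar, 24 mm across, 4 thick (underside 24 mm below this point), then a shank 12 mm thick, 36 long, its last 9 mm tapered to 7 mm. 90 g. It starts upright in the 15 mm hole of a 44 x 44 block in the drawer, collar underside 47 mm above the bench; lift 40 mm to free it
- pin_collar (a point): on the pin's axis at the underside of its collar; when the pin is fully home it lies on mould_hole. At the start, with the drawer, it is 68 mm behind the drawer's front face (110 mm behind the handle bar)
- mould: steel two-part mould on a fixed base plate 128 x 110 x 8 mm (x = -52 to +76). Origin: on the bench, on its seam. The seam runs along its own x: upright hinge at x = +62 mm, pin holes at x = -30, tabs centred at x = -70, towards the robot. The fixed half lies at its -y, the hinged half at its +y. The shells are 50 mm high, from x = -10 to +50 mm, 40 mm to each side
- mould_gate (a joint): opening angle of the hinged half about the upright hinge: 0 shut (on its stop, holes in line), 1.1 wide open, swung towards the mould's +y. A stiff hinge that stays where it is left (about 1 N at the tab)
- mould_hinge (a point): on the mould's hinge axis, 60 mm above the bench
- mould_hole (a point): centre of the upper mouth of the holes, on the top lug's top face, 51 mm above the bench. Three lugs 8 mm thick, 34 x 34 mm: two on the fixed half (undersides 24 and 43 mm above the bench), between them one on the hinged half (33.5 mm), each with an upright 15 mm hole with a 2 mm chamfer; free below down to the base plate
- gate_tab (a point): centre of the end tab of the hinged half: an upright plate 24 long (along the half), 14 thick and 45 high (30 to 75 mm above the bench), this point 55 mm above the bench; it is 132 mm from the hinge axis along the half and 8 mm off the seam. Moves with the half
- back_tab (a point): centre of the same end tab on the fixed half, 55 mm above the bench. With the mould shut the two tabs stand face to face with a 2 mm gap and measure 30 mm over both outer faces, along the mould's y
- mould_back: the fixed half of the mould with its tab, same origin and axes as the mould
- pepper_shaker: bystander: glass pepper shaker with a grey cap, 44 mm across, 90 high; origin centre of its underside
- spice_jar: bystander: spice jar with a dark cap, 41 mm across, 105 high; origin centre of its underside
- green_cup: bystander: green plastic cup, 62 mm across, 98 high; origin centre of its underside

How it is judged:
By the outcome, as a careful person would: the job done as asked, in the order asked, and still so for the second after the job is handed in, while the arm keeps its last pose, push and grip.
It also fails if it takes over 72 s, if anything falls off the work surface, if the arm or the gripper's body presses on something with over 40 N, if the wrist force passes 120 N, or if a joint passes its speed limit or range.

## Working session

There is one attempt and no reset: what is moved stays moved. The work goes in short steps, Python scripts to look and compute and a tool call to move; the robot and the scene stay as the last step left them, time stands still between calls to the robot, and variables do not carry over. Pictures are saved under pics/ and viewed, at most 12 in all, crops included, and the job is handed in when it is done.

Besides the shell and the picture viewer there is one more tool, called after "Request:" as a command line: name --argument value ..., lists and objects as JSON in quotes. step_arm: Moves the arm, as the interface text tells. Its arguments: {"type":"object","properties":{"commands":{"type":"array","items":{"type":"object","properties":{"fingers":{"type":"number"},"dx":{"type":"number"},"dy":{"type":"number"},"dz":{"type":"number"},"roll":{"type":"number"}}}},"squeeze":{"type":"number"}},"required":["commands"]}

```bash
mkdir -p pics; ls; cat > h.py <<'E'
import numpy as np, cv2
from workcell import read_state, read_camera, calibration, finish_job
def cloud(name, d):
    c=calibration(name); K=np.array(c["intrinsics"]); T=np.array(c["world_to_cam"])
    h,w=d.shape; u,v=np.meshgrid(np.arange(w),np.arange(h))
    p=np.stack([u,v],-1).reshape(-1,1,2).astype(np.float64)
    n=cv2.undistortPoints(p,K,np.array([c["k1"],0,0,0.])).reshape(h,w,2)
    P=np.stack([n[...,0]*d,-n[...,1]*d,-d,np.ones_like(d)],-1)
    W=P@np.linalg.inv(T).T
    W[d==0]=np.nan
    return W[...,:3]
E
python3 - <<'E'
from h import *
print(read_state())
for n in("scene","top"):
    p,d=read_camera(n); np.savez("%s0.npz"%n,p=p,d=d); cv2.imwrite("pics/%s0.png"%n,cv2.resize(p,(800,600)))
    c=calibration(n); print(n,np.linalg.inv(np.array(c["world_to_cam"])).round(3).tolist(),c["k1"])
E
```

```text
pics
{'time': 0.0, 'q': array([ 1.28511386e+00,  2.64784672e-01,  1.60540500e+00, -2.07097974e-05,
        1.27371444e+00, -3.69279028e-02]), 'joint_vel': array([-0.00084524,  0.00015096,  0.00015422, -0.00068711,  0.00064599,
       -0.00091238]), 'joint_torque': array([-1.04182178e-03, -5.15098250e+01, -3.67327666e+01, -1.55770576e-04,
        1.24953859e-02,  1.92843936e-05]), 'tool_pos': array([0.16599743, 0.65349374, 0.22992407]), 'tcp_rot': array([-0.38968272, -3.11697437,  0.00358828]), 'wrist_force': array([-0.03138422,  0.1616355 ,  0.48149209]), 'torque': array([0.01471037, 0.03076079, 0.05351646]), 'grip_force': 0.0, 'width': 1.0010175167859299}
scene [[0.848, 0.306, -0.434, 0.034], [-0.531, 0.494, -0.689, -0.884], [0.004, 0.814, 0.581, 0.841], [0.0, 0.0, 0.0, 1.0]] -0.10581748115130321
top [[-0.014, 0.984, -0.175, 0.379], [-1.0, -0.016, -0.009, 0.024], [-0.012, 0.175, 0.984, 1.285], [0.0, 0.0, 0.0, 1.0]] -0.05173816151139281
```

View pics/scene0.png

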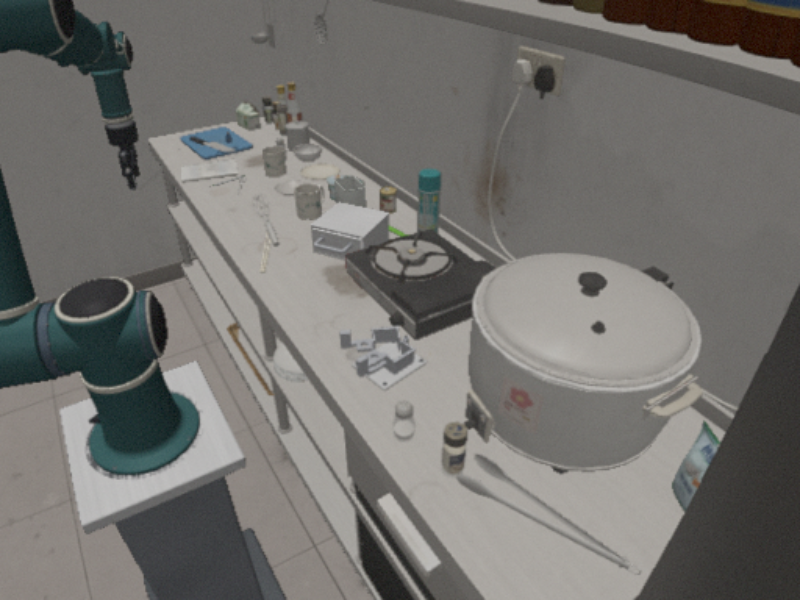

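View pics/top0.png

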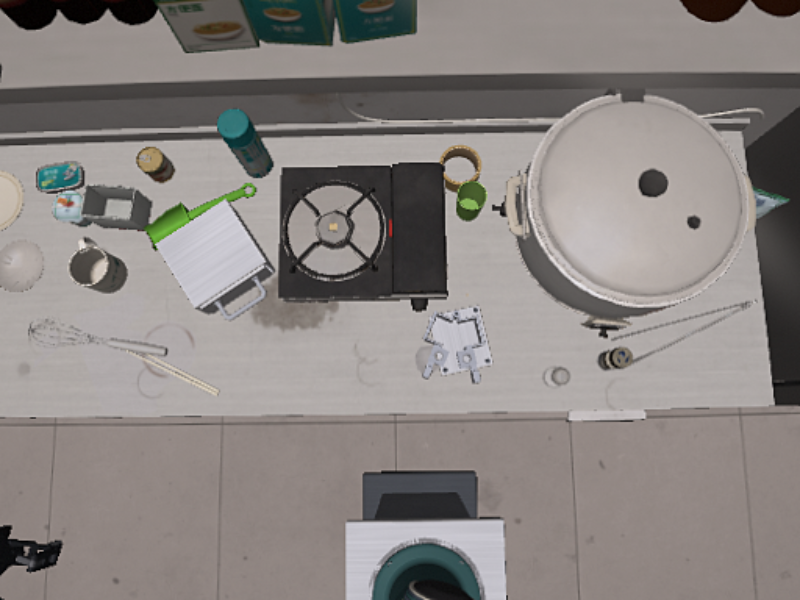

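The top view shows the cabinet at about (215,260) with its handle at (242,298), the mould at (458,345) with its tabs at (428,372) and (476,378), and the pepper shaker at (557,376). The spice jar is at (615,358) and the green cup at (470,200). I'll crop the cabinet and mould and get coordinates.

```bash
python3 - <<'E'
from h import *
f=np.load("top0.npz"); p,d=f["p"],f["d"]; W=cloud("top",d)
a=p[120:215,90:190]; b=p[185:255,255:330]
A=cv2.resize(a,(400,380),interpolation=cv2.INTER_CUBIC); B=cv2.resize(b,(400,373),interpolation=cv2.INTER_CUBIC)
cv2.imwrite("pics/crop.png",np.hstack([A[:373],B]))
def obj(name,r0,r1,c0,c1,z0,z1):
    q=W[r0:r1,c0:c1].reshape(-1,3); q=q[(q[:,2]>z0)&(q[:,2]<z1)]
    rect=cv2.minAreaRect((q[:,:2]*1000).astype(np.float32))
    print(name,len(q),q.mean(0).round(4),q[:,2].max().round(3),rect, (cv2.boxPoints(rect)).round(0).tolist())
obj("cab",120,215,90,190,.085,.10)
obj("handle",170,215,130,190,.045,.075)
obj("base",185,255,255,330,.005,.012)
obj("tabs",185,255,255,330,.068,.082)
obj("shells",185,255,255,330,.046,.054)
obj("pepper",225,255,340,370,.07,.1)
obj("spice",215,240,375,410,.08,.12)
obj("cup",110,145,285,315,.06,.11)
E
```

```text
cab 2668 [0.6821 0.4201 0.0907] 0.098 ((703.569091796875, 372.9051513671875), (193.71646118164062, 305.7308044433594), 20.7572078704834) [[559.0, 482.0], [667.0, 196.0], [848.0, 264.0], [740.0, 550.0]]
handle 546 [0.6092 0.3221 0.0636] 0.075 ((606.9680786132812, 347.1068115234375), (85.52877807617188, 207.9224853515625), 17.626161575317383) [[535.0, 433.0], [598.0, 235.0], [679.0, 261.0], [616.0, 459.0]]
base 680 [ 0.5084 -0.0801  0.0077] 0.012 ((496.2431945800781, -61.299468994140625), (185.98155212402344, 217.20033264160156), 60.96930694580078) [[356.0, -90.0], [546.0, -195.0], [636.0, -33.0], [446.0, 73.0]]
tabs 100 [ 0.4826 -0.043   0.0741] 0.082 ((509.4256591796875, -37.488731384277344), (209.7333221435547, 108.17736053466797), 13.84190559387207) [[395.0, -10.0], [421.0, -115.0], [624.0, -65.0], [598.0, 40.0]]
shells 305 [ 0.5139 -0.0683  0.0498] 0.054 ((531.5664672851562, -59.801734924316406), (216.9581298828125, 109.84741973876953), 47.565879821777344) [[418.0, -103.0], [499.0, -177.0], [645.0, -17.0], [564.0, 57.0]]
pepper 87 [ 0.4278 -0.2679  0.0834] 0.09 ((427.66668701171875, -269.53973388671875), (29.663612365722656, 27.307598114013672), 88.05803680419922) [[414.0, -284.0], [441.0, -285.0], [442.0, -255.0], [415.0, -254.0]]
spice 163 [ 0.4602 -0.3819  0.1024] 0.111 ((460.0106506347656, -383.0447082519531), (39.8739013671875, 36.16456604003906), 83.61626434326172) [[440.0, -401.0], [476.0, -405.0], [480.0, -365.0], [444.0, -361.0]]
cup 167 [ 0.7974 -0.1087  0.082 ] 0.101 ((798.0737915039062, -103.1998519897461), (74.45811462402344, 61.07362747192383), 36.9884033203125) [[750.0, -101.0], [787.0, -150.0], [846.0, -105.0], [809.0, -56.0]]
```

View pics/crop.png

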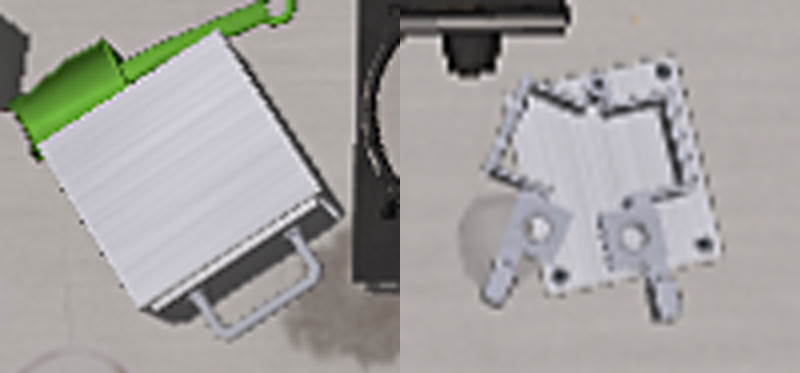

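```bash
cat >> h.py <<'E'
def onplane(name,uv,z):
    c=calibration(name); K=np.array(c["intrinsics"]); M=np.linalg.inv(np.array(c["world_to_cam"]))
    n=cv2.undistortPoints(np.array(uv,float).reshape(-1,1,2),K,np.array([c["k1"],0,0,0.])).reshape(-1,2)
    r=np.c_[n[:,0],-n[:,1],-np.ones(len(n))]@M[:3,:3].T; o=M[:3,3]
    return o+r*((np.asarray(z)-o[2])/r[:,2])[:,None]
def project(name,P):
    c=calibration(name); K=np.array(c["intrinsics"]); T=np.array(c["world_to_cam"])
    P=np.atleast_2d(P); q=P@T[:3,:3].T+T[:3,3]; q=q*[1,-1,-1]
    return cv2.projectPoints(q,np.zeros(3),np.zeros(3),K,np.array([c["k1"],0,0,0.]))[0].reshape(-1,2)
E
python3 - <<'E'
from h import *
L=lambda pts:[((x+.5)/4-.5+90,(y+.5)/4-.5+120) for x,y in pts]
R=lambda pts:[((x-400+.5)/5.333-.5+255,(y+.5)/5.333-.5+185) for x,y in pts]
c=onplane("top",L([(38,150),(217,32),(325,190),(143,306)]),[.092]*4); print("cab",c.round(4).tolist(),c.mean(0).round(4))
for i in range(4): v=c[(i+1)%4]-c[i]; print(np.hypot(*v[:2]).round(4),np.degrees(np.arctan2(v[1],v[0])).round(1))
h=onplane("top",L([(230,333),(317,277)]),[.063]*2); v=h[0]-h[1]; print("handle",h.round(4).tolist(),h.mean(0).round(4),np.degrees(np.arctan2(v[1],v[0])))
b=onplane("top",R([(527,82),(675,57),(718,262),(553,293)]),[.008]*4); print("base",b.round(4).tolist(),b.mean(0))
for i in range(4): v=b[(i+1)%4]-b[i]; print(np.hypot(*v[:2]).round(4),np.degrees(np.arctan2(v[1],v[0])).round(1))
print("fhole,ghole,gtab,ftab,hinge",onplane("top",R([(637,237),(540,230),(500,286),(661,283),(597,92)]),[.051,.0415,.075,.075,.06]).round(4).tolist())
# tabs via cloud
for n in("top","scene"):
    f=np.load(n+"0.npz"); W=cloud(n,f["d"]).reshape(-1,3)
    for nm,lo,hi in(("cabtop",(.55,.25),(.80,.55)),("mtabs",(.35,-.2),(.47,.05))):
        z=(.085,.098) if nm=="cabtop" else (.06,.09)
        m=(W[:,0]>lo[0])&(W[:,0]<hi[0])&(W[:,1]>lo[1])&(W[:,1]<hi[1])&(W[:,2]>z[0])&(W[:,2]<z[1])
        q=W[m]; print(n,nm,len(q),q.mean(0).round(4), cv2.minAreaRect((q[:,:2]*1000).astype(np.float32)) if len(q)>3 else '')
        if nm=="mtabs":print(q[::max(1,len(q)//20)].round(3).tolist())
E
```

```text
cab [[0.6995, 0.5349, 0.092], [0.7938, 0.3953, 0.092], [0.6629, 0.3048, 0.092], [0.5733, 0.4446, 0.092]] [0.6824 0.4199 0.092 ]
0.1685 -55.9
0.1592 -145.4
0.166 122.6
0.1552 35.6
handle [[0.5554, 0.3842, 0.063], [0.5992, 0.3162, 0.063]] [0.5773 0.3502 0.063 ] 122.75347970023262
base [[0.5666, -0.0317, 0.008], [0.5807, -0.1231, 0.008], [0.4547, -0.1448, 0.008], [0.4377, -0.0445, 0.008]] [ 0.50990418 -0.08603576  0.008     ]
0.0924 -81.2
0.1278 -170.2
0.1017 99.7
0.1295 5.7
fhole,ghole,gtab,ftab,hinge [[0.4675, -0.0922, 0.051], [0.4732, -0.036, 0.0415], [0.439, -0.0107, 0.075], [0.4393, -0.1028, 0.075], [0.5523, -0.0705, 0.06]]
top cabtop 2651 [0.6818 0.421  0.0907] ((683.5487670898438, 383.41070556640625), (206.11268615722656, 235.22952270507812), 33.35689926147461)
top mtabs 74 [ 0.4348 -0.0594  0.0736] ((434.70135498046875, -57.594024658203125), (113.47533416748047, 24.033672332763672), 83.74690246582031)
[[0.452, -0.01, 0.073], [0.449, -0.01, 0.073], [0.449, -0.019, 0.074], [0.446, -0.013, 0.074], [0.443, -0.007, 0.078], [0.443, -0.016, 0.076], [0.441, -0.108, 0.074], [0.44, -0.01,
[... 521 characters left out ...]
302734375), 31.341718673706055)
scene mtabs 88 [ 0.4353 -0.0639  0.0703] ((437.1250915527344, -58.486183166503906), (114.45655059814453, 24.514101028442383), 83.56340789794922)
[[0.441, -0.001, 0.074], [0.454, -0.006, 0.072], [0.441, -0.009, 0.075], [0.454, -0.012, 0.071], [0.443, -0.012, 0.072], [0.431, -0.012, 0.072], [0.444, -0.017, 0.071], [0.436, -0.01, 0.065], [0.447, -0.018, 0.066], [0.438, -0.013, 0.062], [0.43, -0.014, 0.061], [0.438, -0.105, 0.076], [0.431, -0.103, 0.074], [0.444, -0.106, 0.07], [0.428, -0.108, 0.075], [0.443, -0.108, 0.068], [0.426, -0.112, 0.074], [0.439, -0.114, 0.07], [0.425, -0.115, 0.073], [0.442, -0.109, 0.06], [0.425, -0.115, 0.069], [0.421, -0.108, 0.061]]
```

```bash
cat > to.py <<'E'
import sys
from h import *
from scipy.spatial.transform import Rotation as Ro
s=read_state(); R=Ro.from_rotvec(s["tcp_rot"]).as_matrix()
yaw=np.degrees(np.arctan2(R[1,1],R[0,1]))
print("t",s["time"],"pos",s["tool_pos"].round(4),"yaw_y",yaw.round(2),"tilt z",R[:,2].round(4),"F",s["wrist_force"].round(1),"w",round(s["width"],3),"q6",s["q"][5].round(2))
for a in sys.argv[1:]:
    v=[float(k) for k in a.split(",")]
    d=(np.array(v[:3])-s["tool_pos"])@R
    print(a,"-> d",d.round(4),"roll",round(yaw-v[3],1) if len(v)>3 else "")
E
python3 to.py .579,.351,.15,33.6
```

```text
t 0.1 pos [0.166  0.6535 0.23  ] yaw_y 75.74 tilt z [-6.0e-04 -2.1e-03 -1.0e+00] F [0.3 0.3 0.3] w 0.998 q6 -0.04
.579,.351,.15,33.6 -> d [-0.4748 -0.1914  0.0804] roll 42.1
```

Request:
step_arm --commands '[{"fingers":0.15,"dx":-0.05,"dy":-0.02,"dz":0,"roll":5},{"fingers":0.15,"dx":-0.11,"dy":-0.045,"dz":0,"roll":12},{"fingers":0.15,"dx":-0.17,"dy":-0.07,"dz":0,"roll":20},{"fingers":0.15,"dx":-0.23,"dy":-0.094,"dz":0,"roll":27},{"fingers":0.15,"dx":-0.29,"dy":-0.118,"dz":0,"roll":34},{"fingers":0.15,"dx":-0.35,"dy":-0.143,"dz":0.02,"roll":40},{"fingers":0.15,"dx":-0.41,"dy":-0.167,"dz":0.04,"roll":42},{"fingers":0.15,"dx":-0.45,"dy":-0.184,"dz":0.05,"roll":42}]'

```text
time: 1.1
tool_pos: [0.5568, 0.3644, 0.1805]
tcp_rot: [-1.481, -2.77, 0.001]
wrist_force: [-0.3, 0.8, 0.6]
width: 0.422
grip_force: 0.0
```

```bash
python3 to.py .579,.351,.12,33.6
```

```text
t 1.1 pos [0.5568 0.3644 0.1805] yaw_y 33.73 tilt z [-9.e-04 -4.e-04 -1.e+00] F [-0.3  0.8  0.6] w 0.422 q6 -0.05
.579,.351,.12,33.6 -> d [-0.0235  0.0111  0.0605] roll 0.1
```

Request:
step_arm --commands '[{"dx":-0.0235,"dy":0.011,"dz":0.03,"fingers":0.15},{"dx":-0.0235,"dy":0.011,"dz":0.07,"fingers":0.15},{"dx":-0.0235,"dy":0.011,"dz":0.1,"fingers":0.15},{"dx":-0.0235,"dy":0.011,"dz":0.12,"fingers":0.15},{"dx":-0.0235,"dy":0.011,"dz":0.138,"fingers":0.15},{"dx":-0.0235,"dy":0.011,"dz":0.138,"fingers":0.15}]'

```text
invalid input
```

Request:
step_arm --commands '[{"fingers":0.5},{"fingers":1},{"fingers":1},{"fingers":1}]' --squeeze 25

```text
invalid input
```

Request:
step_arm --commands '[{"fingers":0.15,"dx":-0.0235,"dy":0.011,"dz":0.03,"roll":0},{"fingers":0.15,"dx":-0.0235,"dy":0.011,"dz":0.07,"roll":0},{"fingers":0.15,"dx":-0.0235,"dy":0.011,"dz":0.1,"roll":0},{"fingers":0.15,"dx":-0.0235,"dy":0.011,"dz":0.12,"roll":0},{"fingers":0.15,"dx":-0.0235,"dy":0.011,"dz":0.138,"roll":0},{"fingers":0.15,"dx":-0.0235,"dy":0.011,"dz":0.138,"roll":0}]'

```text
time: 1.85
tool_pos: [0.5774, 0.3524, 0.0428]
tcp_rot: [-1.48, -2.77, 0.002]
wrist_force: [-0.8, -0.9, -0.3]
width: 0.424
grip_force: 0.0
```

```bash
python3 to.py .579,.351,.041,33.6
```

```text
t 1.85 pos [0.5774 0.3524 0.0428] yaw_y 33.76 tilt z [-1.4e-03 -8.0e-04 -1.0e+00] F [-0.8 -0.9 -0.3] w 0.424 q6 -0.08
.579,.351,.041,33.6 -> d [-0.0021  0.0006  0.0018] roll 0.2
```

Request:
step_arm --commands '[{"fingers":0.6,"dx":0,"dy":0,"dz":0,"roll":0},{"fingers":1,"dx":0,"dy":0,"dz":0,"roll":0},{"fingers":1,"dx":0,"dy":0,"dz":0,"roll":0},{"fingers":1,"dx":0,"dy":0,"dz":0,"roll":0}]' --squeeze 25

```text
time: 2.35
tool_pos: [0.5788, 0.3532, 0.0446]
tcp_rot: [1.481, 2.77, 0.003]
wrist_force: [0.1, 2.4, 2.0]
width: 0.106
grip_force: 24.5
```

Request:
step_arm --commands '[{"fingers":1,"dx":0,"dy":-0.01,"dz":0,"roll":0},{"fingers":1,"dx":0,"dy":-0.026,"dz":0,"roll":0},{"fingers":1,"dx":0,"dy":-0.043,"dz":0,"roll":0},{"fingers":1,"dx":0,"dy":-0.06,"dz":0,"roll":0},{"fingers":1,"dx":0,"dy":-0.077,"dz":0,"roll":0},{"fingers":1,"dx":0,"dy":-0.094,"dz":0,"roll":0},{"fingers":1,"dx":0,"dy":-0.108,"dz":0,"roll":0},{"fingers":1,"dx":0,"dy":-0.118,"dz":0,"roll":0}]'

```text
time: 3.35
tool_pos: [0.4789, 0.2874, 0.0446]
tcp_rot: [-1.482, -2.77, -0.004]
wrist_force: [12.2, 16.4, 1.9]
width: 0.107
grip_force: 26.1
```

Request:
step_arm --commands '[{"fingers":1,"dx":0,"dy":0,"dz":0,"roll":0},{"fingers":0.5,"dx":0,"dy":0,"dz":0,"roll":0},{"fingers":0.15,"dx":0,"dy":0,"dz":0,"roll":0},{"fingers":0.15,"dx":0,"dy":0,"dz":0,"roll":0},{"fingers":0.15,"dx":0,"dy":0,"dz":-0.03,"roll":0},{"fingers":0.15,"dx":0,"dy":0,"dz":-0.09,"roll":0},{"fingers":0.15,"dx":0,"dy":0,"dz":-0.14,"roll":0},{"fingers":0.15,"dx":0,"dy":0,"dz":-0.16,"roll":0}]'

```text
time: 4.35
tool_pos: [0.4816, 0.2877, 0.2073]
tcp_rot: [1.48, 2.768, 0.007]
wrist_force: [-0.2, -0.3, -1.1]
width: 0.428
grip_force: 0.0
```

```bash
python3 - <<'E'
from h import *
p,d=read_camera("top"); np.savez("top1.npz",p=p,d=d)
a=p[150:240,110:210]; b=p[185:255,255:330]
cv2.imwrite("pics/crop1.png",cv2.resize(a,(800,720),interpolation=cv2.INTER_CUBIC)[:600])
E
python3 to.py
```

```text
t 4.4 pos [0.4821 0.288  0.2086] yaw_y 33.74 tilt z [ 0.0062  0.0031 -1.    ] F [0.6 0.6 1.5] w 0.423 q6 -0.09
```

View pics/crop1.png

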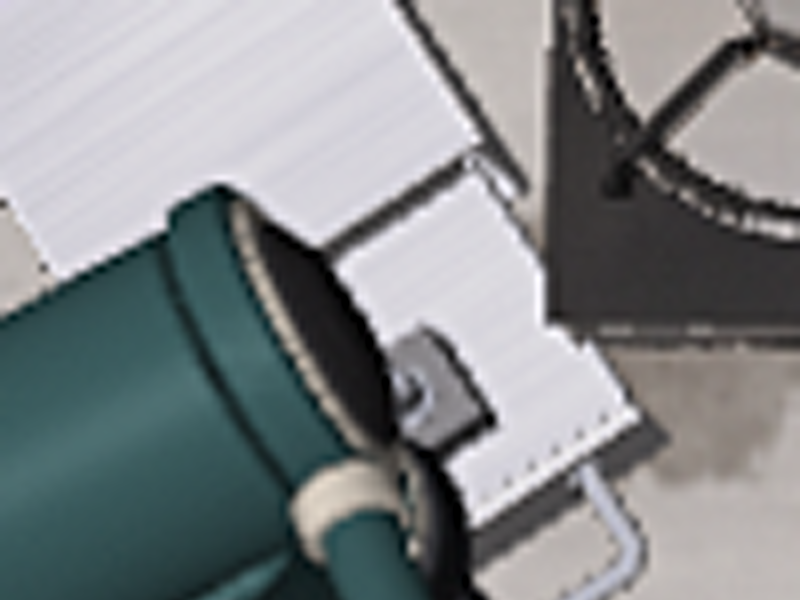

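The drawer is open and the pin block is at about (430,390) in the crop, half hidden by the arm. I'll move aside and look again.

Request:
step_arm --commands '[{"fingers":-0.1,"dx":-0.04,"dy":-0.026,"dz":0,"roll":10},{"fingers":-0.1,"dx":-0.08,"dy":-0.053,"dz":0,"roll":20},{"fingers":-0.1,"dx":-0.12,"dy":-0.08,"dz":0,"roll":30},{"fingers":-0.1,"dx":-0.158,"dy":-0.105,"dz":0,"roll":40},{"fingers":-0.1,"dx":-0.158,"dy":-0.105,"dz":0,"roll":50},{"fingers":-0.1,"dx":-0.158,"dy":-0.105,"dz":0,"roll":60},{"fingers":-0.1,"dx":-0.158,"dy":-0.105,"dz":0,"roll":70},{"fingers":-0.1,"dx":-0.158,"dy":-0.105,"dz":0,"roll":80}]'

```text
time: 5.4
tool_pos: [0.4789, 0.0968, 0.201]
tcp_rot: [-2.918, -1.161, 0.007]
wrist_force: [0.7, 0.1, 0.8]
width: 0.549
grip_force: 0.0
```

```bash
python3 - <<'E'
from h import *
p,d=read_camera("top"); np.savez("top2.npz",p=p,d=d)
q,e=read_camera("scene"); np.savez("scene2.npz",p=q,d=e)
a=cv2.resize(p[165:240,115:215],(800,600),interpolation=cv2.INTER_CUBIC)
# overlay predicted pin
cx,cy=.6824,.4199; u=np.array([np.cos(np.radians(33.6)),np.sin(np.radians(33.6))])
P=np.array([*(np.array([cx,cy])-u*.132),.086])
for n in("top","scene"): print(n,project(n,P))
print(P)
cv2.imwrite("pics/crop2.png",a)
E
python3 to.py
```

```text
top [[157.1251404  196.23391538]]
scene [[208.72627257 154.61024322]]
[0.5724544  0.34685232 0.086     ]
t 5.5 pos [0.479  0.0969 0.2012] yaw_y -46.29 tilt z [-4.1e-03 -7.0e-04 -1.0e+00] F [-1.3 -0.1  0.4] w 0.554 q6 0.96
```

View pics/crop2.png

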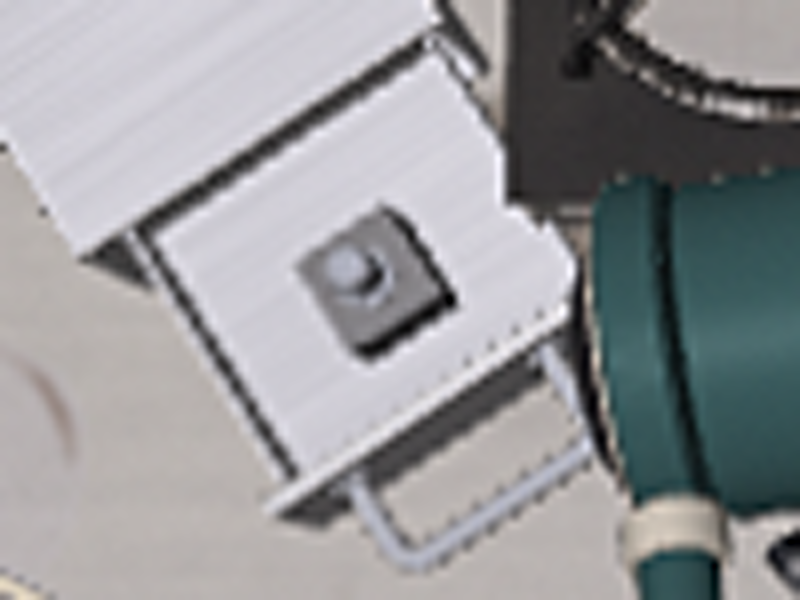

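The pin's top is at crop (352,267) and the handle bar's middle is near (500,508). The drawer looks fully open.

```bash
python3 - <<'E'
from h import *
uv=[((x+.5)/8-.5+115,(y+.5)/8-.5+165) for x,y in[(352,267),(500,508)]]
X=onplane("top",uv,[.086,.063]); print(X.round(4))
for n in("top","scene"):
    W=cloud(n,np.load(n+"2.npz")["d"]).reshape(-1,3)
    q=W[(np.hypot(W[:,0]-X[0,0],W[:,1]-X[0,1])<.02)&(W[:,2]>.06)&(W[:,2]<.1)]
    print(n,len(q),q.mean(0).round(4),np.ptp(q,0).round(3))
E
python3 to.py .569,.344,.2,-56.4
```

```text
[[0.567  0.3422 0.086 ]
 [0.475  0.2875 0.063 ]]
top 36 [0.5666 0.3458 0.077 ] [0.015 0.017 0.021]
scene 18 [0.5699 0.3419 0.0736] [0.013 0.012 0.023]
t 5.5 pos [0.479  0.0969 0.2012] yaw_y -46.29 tilt z [-4.1e-03 -7.0e-04 -1.0e+00] F [-1.3 -0.1  0.4] w 0.554 q6 0.96
.569,.344,.2,-56.4 -> d [ 0.2358 -0.1164  0.0007] roll 10.1
```

```bash
python3 to.py .571,.3456,.2,-56.4
```

```text
t 5.5 pos [0.479  0.0969 0.2012] yaw_y -46.29 tilt z [-4.1e-03 -7.0e-04 -1.0e+00] F [-1.3 -0.1  0.4] w 0.554 q6 0.96
.571,.3456,.2,-56.4 -> d [ 0.2384 -0.1161  0.0007] roll 10.1
```

Request:
step_arm --commands '[{"fingers":-0.1,"dx":0.03,"dy":-0.015,"dz":0,"roll":3},{"fingers":-0.1,"dx":0.08,"dy":-0.04,"dz":0,"roll":10},{"fingers":-0.1,"dx":0.13,"dy":-0.065,"dz":0,"roll":10},{"fingers":-0.1,"dx":0.18,"dy":-0.09,"dz":0,"roll":10},{"fingers":-0.1,"dx":0.22,"dy":-0.108,"dz":0,"roll":10},{"fingers":-0.1,"dx":0.238,"dy":-0.116,"dz":0.02,"roll":10},{"fingers":-0.1,"dx":0.238,"dy":-0.116,"dz":0.04,"roll":10},{"fingers":-0.1,"dx":0.238,"dy":-0.116,"dz":0.05,"roll":10}]'

```text
time: 6.5
tool_pos: [0.5701, 0.3441, 0.1501]
tcp_rot: [3.004, 0.914, -0.009]
wrist_force: [0.2, -0.1, -0.3]
width: 0.55
grip_force: 0.0
```

```bash
python3 to.py .571,.3456,.054,-56.4
```

```text
t 6.5 pos [0.5701 0.3441 0.1501] yaw_y -56.17 tilt z [-0.0048 -0.0031 -1.    ] F [ 0.2 -0.1 -0.3] w 0.55 q6 1.49
.571,.3456,.054,-56.4 -> d [ 0.0021 -0.0008  0.0961] roll 0.2
```

Request:
step_arm --commands '[{"fingers":-0.1,"dx":0.001,"dy":0,"dz":0.03,"roll":0},{"fingers":-0.1,"dx":0.001,"dy":0,"dz":0.06,"roll":0},{"fingers":-0.1,"dx":0.001,"dy":0,"dz":0.08,"roll":0},{"fingers":-0.1,"dx":0.001,"dy":0,"dz":0.095,"roll":0},{"fingers":-0.1,"dx":0.001,"dy":0,"dz":0.095,"roll":0}]'

```text
time: 7.12
tool_pos: [0.5721, 0.3455, 0.0574]
tcp_rot: [3.006, 0.911, -0.004]
wrist_force: [-0.2, 0.4, -0.5]
width: 0.55
grip_force: 0.0
```

Request:
step_arm --commands '[{"fingers":0.3,"dx":0,"dy":0,"dz":0,"roll":0},{"fingers":0.5,"dx":0,"dy":0,"dz":0,"roll":0},{"fingers":0.7,"dx":0,"dy":0,"dz":0,"roll":0},{"fingers":1,"dx":0,"dy":0,"dz":0,"roll":0},{"fingers":1,"dx":0,"dy":0,"dz":0,"roll":0},{"fingers":1,"dx":0,"dy":0,"dz":0,"roll":0}]' --squeeze 25

```text
time: 7.88
tool_pos: [0.5738, 0.3469, 0.0602]
tcp_rot: [-3.006, -0.912, -0.004]
wrist_force: [-0.8, 0.1, 6.9]
width: 0.196
grip_force: 24.7
```

Request:
step_arm --commands '[{"fingers":1,"dx":0,"dy":0,"dz":-0.01,"roll":0},{"fingers":1,"dx":0,"dy":0,"dz":-0.025,"roll":0},{"fingers":1,"dx":0,"dy":0,"dz":-0.045,"roll":0},{"fingers":1,"dx":0,"dy":0,"dz":-0.07,"roll":0},{"fingers":1,"dx":0,"dy":0,"dz":-0.1,"roll":0},{"fingers":1,"dx":0,"dy":0,"dz":-0.12,"roll":0},{"fingers":1,"dx":0,"dy":0,"dz":-0.12,"roll":0}]' --squeeze 50

```text
time: 8.75
tool_pos: [0.5743, 0.3468, 0.1818]
tcp_rot: [-3.006, -0.912, -0.007]
wrist_force: [0.7, -0.3, -0.6]
width: 0.191
grip_force: 49.0
```

```bash
python3 - <<'E'
from h import *
q,e=read_camera("scene"); np.savez("scene3.npz",p=q,d=e)
s=read_state(); u=project("scene",s["tool_pos"])[0].astype(int); print(u)
a=q[u[1]-38:u[1]+37,u[0]-50:u[0]+50]
cv2.imwrite("pics/crop3.png",cv2.resize(a,(640,480),interpolation=cv2.INTER_CUBIC))
E
python3 to.py .571,.3456,.2,-80.5
```

```text
[207 134]
t 8.8 pos [0.5733 0.3463 0.1798] yaw_y -56.26 tilt z [ 1.6e-03  6.0e-04 -1.0e+00] F [-0.3  0.  -1.9] w 0.19 q6 1.49
.571,.3456,.2,-80.5 -> d [-0.0023 -0.0007 -0.0202] roll 24.2
```

View pics/crop3.png

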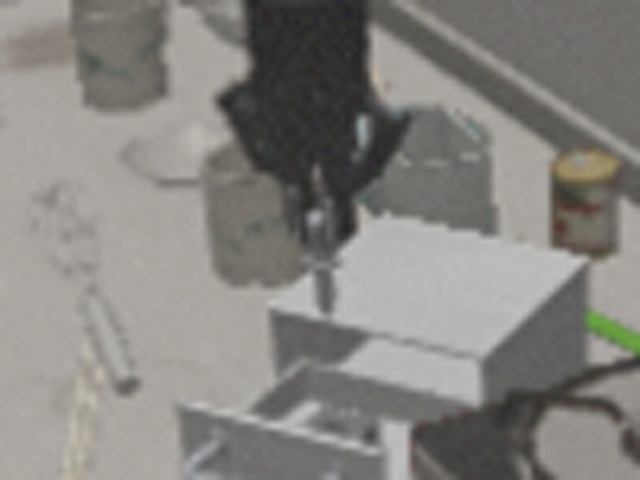

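Pin held upright with its collar just below the fingertips, at (322,262) in the crop. Next I'll check the mould pose by overlaying the model.

```bash
cat > ov.py <<'E'
import sys
from h import *
ox,oy,yw,th=map(float,sys.argv[1:5]); out=sys.argv[5]
c,s=np.cos(np.radians(yw)),np.sin(np.radians(yw))
def Wd(P,g=0):
    P=np.array(P,float)/1000
    if g: # rotate gate about hinge: opening towards +y
        a=-g; q=P[:,:2]-[.062,0]; P[:,:2]=q@np.array([[np.cos(a),np.sin(a)],[-np.sin(a),np.cos(a)]])+[.062,0]
    return np.c_[ox+c*P[:,0]-s*P[:,1],oy+s*P[:,0]+c*P[:,1],P[:,2]]
def rect(x0,x1,y0,y1,z): return [(x0,y0,z),(x1,y0,z),(x1,y1,z),(x0,y1,z)]
t=np.linspace(0,2*np.pi,24); circ=lambda z:[(-30+7.5*np.cos(k),7.5*np.sin(k),z) for k in t]
shapes=[(rect(-52,76,-55,55,8),0,(0,0,255)),(rect(-47,-13,-17,17,51),0,(255,0,0)),(circ(51),0,(0,200,0)),(rect(-82,-58,-15,-1,75),0,(255,0,255)),
 (rect(-82,-58,1,15,75),th,(0,140,255)),(circ(41.5),th,(0,200,0))]
if __name__=="__main__":
    n0=sys.argv[6] if len(sys.argv)>6 else None
    ims=[]
    for n,(r,cc) in(("top",(183,255)),("scene",(195,208))):
        p=np.load(n+(n0 or "3")+".npz")["p"]; k=5; im=cv2.resize(p[r:r+72,cc:cc+80],None,fx=k,fy=k,interpolation=cv2.INTER_CUBIC)
        for sh,g,col in shapes:
            u=(project(n,Wd(sh,g))-[cc,r]+.5)*k-.5
            cv2.polylines(im,[np.round(u).astype(int)],True,col,1)
        ims.append(im)
    cv2.imwrite(out,np.hstack(ims))
E
python3 -c "
from h import *
p,d=read_camera('top'); np.savez('top3.npz',p=p,d=d)"
python3 ov.py .4971 -.0872 9.5 .67 pics/ov1.png
```

```text
(no output)
```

View pics/ov1.png

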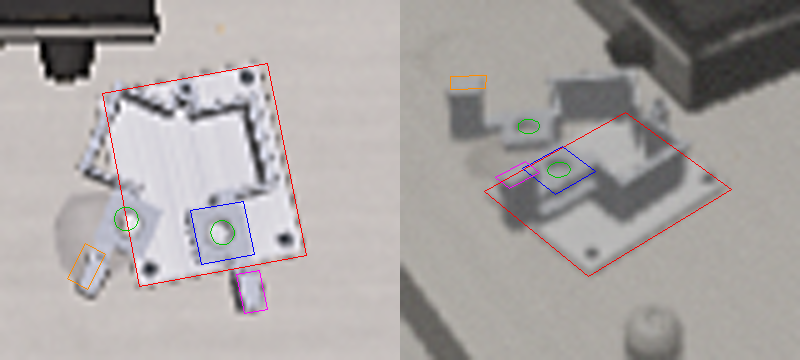

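```bash
cat > m.py <<'E'
import sys,subprocess
import numpy as np
c,s=np.cos(np.radians(9.5)),np.sin(np.radians(9.5))
o=[]
for a in sys.argv[1:]:
    x,y,z=[float(k)/1000 for k in a.split(",")]
    o.append("%.4f,%.4f,%.4f,-80.5"%(.4971+c*x-s*y,-.0872+s*x+c*y,z))
subprocess.run(["python3","to.py",*o])
E
python3 m.py -42,132,180
```

```text
t 8.85 pos [0.5725 0.3459 0.1783] yaw_y -56.26 tilt z [-7.e-04 -5.e-04 -1.e+00] F [ 0.1 -0.1 -1. ] w 0.187 q6 1.49
0.4339,0.0361,0.1800,-80.5 -> d [-0.2873  0.1806 -0.0014] roll 24.2
```

Request:
step_arm --commands '[{"fingers":1,"dx":-0.03,"dy":0.019,"dz":0,"roll":4},{"fingers":1,"dx":-0.075,"dy":0.047,"dz":0,"roll":8},{"fingers":1,"dx":-0.12,"dy":0.075,"dz":0,"roll":12},{"fingers":1,"dx":-0.165,"dy":0.103,"dz":0,"roll":16},{"fingers":1,"dx":-0.21,"dy":0.131,"dz":0,"roll":20},{"fingers":1,"dx":-0.25,"dy":0.157,"dz":0,"roll":24},{"fingers":1,"dx":-0.287,"dy":0.18,"dz":0,"roll":24},{"fingers":1,"dx":-0.287,"dy":0.18,"dz":0.02,"roll":24}]'

```text
time: 9.85
tool_pos: [0.4331, 0.0349, 0.1582]
tcp_rot: [3.13, 0.261, 0.0]
wrist_force: [-0.4, 0.7, -0.5]
width: 0.187
grip_force: 49.2
```

```bash
python3 m.py -42,132,64 -42,110,64
```

```text
t 9.85 pos [0.4331 0.0349 0.1582] yaw_y -80.45 tilt z [ 1.e-04 -8.e-04 -1.e+00] F [-0.4  0.7 -0.5] w 0.187 q6 1.43
0.4339,0.0361,0.0640,-80.5 -> d [ 0.001  -0.0011  0.0942] roll 0.0
0.4375,0.0144,0.0640,-80.5 -> d [0.0009 0.0208 0.0942] roll 0.0
```

Request:
step_arm --commands '[{"fingers":1,"dx":0,"dy":0,"dz":0.03,"roll":0},{"fingers":1,"dx":0,"dy":0,"dz":0.06,"roll":0},{"fingers":1,"dx":0,"dy":0,"dz":0.085,"roll":0},{"fingers":1,"dx":0,"dy":0,"dz":0.094,"roll":0},{"fingers":1,"dx":-0.001,"dy":0.006,"dz":0.094,"roll":0},{"fingers":1,"dx":-0.004,"dy":0.014,"dz":0.094,"roll":0},{"fingers":1,"dx":-0.007,"dy":0.022,"dz":0.094,"roll":0},{"fingers":1,"dx":-0.01,"dy":0.03,"dz":0.094,"roll":0}]'

```text
time: 10.85
tool_pos: [0.4291, 0.0054, 0.0651]
tcp_rot: [-3.13, -0.266, 0.0]
wrist_force: [-1.6, 1.4, -1.0]
width: 0.191
grip_force: 51.3
```

Request:
step_arm --commands '[{"fingers":1,"dx":-0.004,"dy":0.01,"dz":0,"roll":0},{"fingers":1,"dx":-0.007,"dy":0.02,"dz":0,"roll":0},{"fingers":1,"dx":-0.011,"dy":0.028,"dz":0,"roll":0},{"fingers":1,"dx":-0.014,"dy":0.036,"dz":0,"roll":0},{"fingers":1,"dx":-0.017,"dy":0.043,"dz":0,"roll":0},{"fingers":1,"dx":-0.019,"dy":0.05,"dz":0,"roll":0}]'

```text
time: 11.6
tool_pos: [0.4192, -0.0471, 0.0647]
tcp_rot: [3.13, 0.267, 0.0]
wrist_force: [0.9, 1.7, -1.0]
width: 0.188
grip_force: 50.2
```

```bash
python3 m.py -73,38,64
```

```text
t 11.6 pos [ 0.4192 -0.0471  0.0647] yaw_y -80.25 tilt z [ 3.e-04 -0.e+00 -1.e+00] F [ 0.9  1.7 -1. ] w 0.188 q6 1.23
0.4188,-0.0618,0.0640,-80.5 -> d [-0.0029  0.0144  0.0007] roll 0.2
```

Pushing with ~1.5 N. Continue in small steps until the stop.

Request:
step_arm --commands '[{"fingers":1,"dx":-0.001,"dy":0.003,"dz":0,"roll":0},{"fingers":1,"dx":-0.002,"dy":0.006,"dz":0,"roll":0},{"fingers":1,"dx":-0.002,"dy":0.009,"dz":0,"roll":0},{"fingers":1,"dx":-0.003,"dy":0.012,"dz":0,"roll":0},{"fingers":1,"dx":-0.003,"dy":0.014,"dz":0,"roll":0},{"fingers":1,"dx":-0.003,"dy":0.014,"dz":0,"roll":0}]'

```text
time: 12.35
tool_pos: [0.4185, -0.0611, 0.0646]
tcp_rot: [3.13, 0.267, -0.0]
wrist_force: [0.0, -0.2, -1.7]
width: 0.19
grip_force: 49.7
```

Request:
step_arm --commands '[{"fingers":1,"dx":0,"dy":0.003,"dz":0,"roll":0},{"fingers":1,"dx":0,"dy":0.003,"dz":0,"roll":0}]'

```text
time: 12.6
tool_pos: [0.4187, -0.0633, 0.0645]
tcp_rot: [-3.129, -0.266, 0.001]
wrist_force: [-0.3, 5.5, 0.9]
width: 0.193
grip_force: 54.4
```

Request:
step_arm --commands '[{"fingers":1,"dx":0,"dy":0.003,"dz":0,"roll":0},{"fingers":1,"dx":0,"dy":0.005,"dz":0,"roll":0},{"fingers":1,"dx":0,"dy":0.005,"dz":0,"roll":0}]'

```text
time: 12.98
tool_pos: [0.4188, -0.0641, 0.0645]
tcp_rot: [-3.121, -0.261, 0.003]
wrist_force: [-1.9, 23.7, 5.7]
width: 0.185
grip_force: 72.8
```

```bash
python3 m.py -73,38,64
```

```text
t 12.975 pos [ 0.4188 -0.0641  0.0645] yaw_y -80.45 tilt z [-0.0028  0.0095 -1.    ] F [-1.9 23.7  5.7] w 0.185 q6 1.18
0.4188,-0.0618,0.0640,-80.5 -> d [ 0.0004 -0.0023  0.0005] roll 0.1
```

Request:
step_arm --commands '[{"fingers":1,"dx":0,"dy":-0.006,"dz":0,"roll":0},{"fingers":1,"dx":0,"dy":-0.014,"dz":0,"roll":0},{"fingers":1,"dx":0,"dy":-0.015,"dz":-0.03,"roll":0},{"fingers":1,"dx":0,"dy":-0.015,"dz":-0.06,"roll":0},{"fingers":1,"dx":0,"dy":-0.015,"dz":-0.08,"roll":0},{"fingers":1,"dx":0.02,"dy":0.005,"dz":-0.08,"roll":0},{"fingers":1,"dx":0.04,"dy":0.03,"dz":-0.075,"roll":0},{"fingers":1,"dx":0.042,"dy":0.035,"dz":-0.07,"roll":0}]'

```text
time: 13.98
tool_pos: [0.4689, -0.0975, 0.135]
tcp_rot: [3.129, 0.265, 0.002]
wrist_force: [0.6, -0.2, -1.1]
width: 0.189
grip_force: 54.0
```

```bash
python3 m.py -30,0,115; python3 - <<'E'
from h import *
for n in("top","scene"):
    p,d=read_camera(n); np.savez(n+"4.npz",p=p,d=d)
p=np.load("scene4.npz")["p"]; k=7
im=cv2.resize(p[175:260,195:295],None,fx=k,fy=k,interpolation=cv2.INTER_CUBIC)
T=read_state()["tool_pos"]
pts=[(T,(0,0,255)),(T-[0,0,.05],(255,0,255)),((.4675,-.0922,.051),(0,255,0))]
for P,c in pts:
    u=(project("scene",P)[0]-[195,175]+.5)*k-.5; print(u); cv2.drawMarker(im,tuple(np.round(u).astype(int)),c,cv2.MARKER_CROSS,14,1)
cv2.imwrite("pics/hole.png",im)
E
```

```text
t 13.975 pos [ 0.4689 -0.0975  0.135 ] yaw_y -80.31 tilt z [ 0.0016 -0.0012 -1.    ] F [ 0.6 -0.2 -1.1] w 0.189 q6 1.15
0.4675,-0.0922,0.1150,-80.5 -> d [-0.0005 -0.0055  0.02  ] roll 0.2
[311.42607823 244.80986688]
[314.05506008 329.96541592]
[313.10418924 377.48919944]
```

View pics/hole.png

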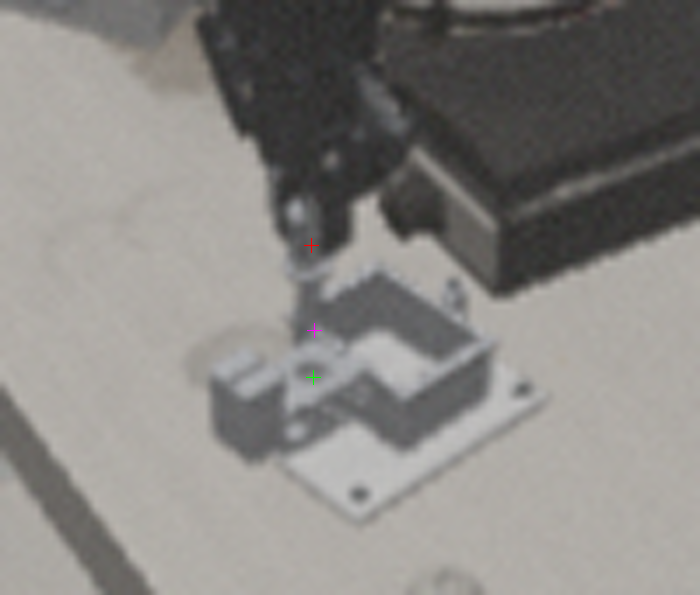

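The mould is shut. The pin hangs at crop x≈305, about 8 px left of the TCP axis, and the hole is at about (313,369). I'll work out the offset.

```bash
python3 m.py -30,0,115; python3 - <<'E'
from h import *
T=read_state()["tool_pos"]; k=7
px=lambda P:(project("scene",P)[0]-[195,175]+.5)*k-.5
x=np.array([.986,.165,0]); y=np.array([.165,-.986,0])
for off in(0,-.004,-.006,-.008):
    print(off,"collar(-.013)",px(T+off*x-[0,0,.013]).round(1),"-.017",px(T+off*x-[0,0,.017]).round(1),"tip -.049",px(T+off*x-[0,0,.049]).round(1),"-.055",px(T+off*x-[0,0,.055]).round(1))
print(T)
# where the seen hole (313,369) and the tab seam lie
print("hole",onplane("scene",[((313+.5)/k-.5+195,(369+.5)/k-.5+175)],[.051]).round(4))
# dark hole pixels
p=cv2.cvtColor(np.load("scene4.npz")["p"],cv2.COLOR_BGR2GRAY); print(p[221:235,232:250])
E
```

```text
t 14.075 pos [ 0.4665 -0.0964  0.1337] yaw_y -80.3 tilt z [-2.3e-03  3.0e-04 -1.0e+00] F [-0.3  0.7 -1. ] w 0.187 q6 1.15
0.4675,-0.0922,0.1150,-80.5 -> d [ 0.0017 -0.004   0.0187] roll 0.2
0 collar(-.013) [312.1 267.4] -.017 [312.3 274.3] tip -.049 [314.  328.3] -.055 [314.3 338.2]
-0.004 collar(-.013) [305.3 271. ] -.017 [305.5 277.9] tip -.049 [307.3 332. ] -.055 [307.6 341.9]
-0.006 collar(-.013) [301.8 272.9] -.017 [302.1 279.8] tip -.049 [303.9 333.9] -.055 [304.3 343.8]
-0.008 collar(-.013) [298.4 274.7] -.017 [298.6 281.6] tip -.049 [300.6 335.7] -.055 [300.9 345.7]
[ 0.4664885  -0.09641369  0.13367258]
hole [[ 0.4705 -0.0869  0.051 ]]
[[164 166 167 162 129 105  97 108 118 102 101  96 101  97  96  97 108 106]
 [160 156 158 159 141 101  96 118 143 128 115  97  95  95 108 127 148 148]
 [161 160 158 154 140 105 116 131 138 147 142 134 109 122 144 167 184 185]
 [165 165 159 159 151 135 153 164 163 156 156 164 138 164 184 185 187 188]
 [155 163 161 161 166 164 162 167 165 166 162 145 150 175 180 185 185 184]
 [145 159 162 166 165 159 149 145 152 159 161 164 167 172 171 171 179 184]
 [147 165 161 164 163 135 114 116 120 137 158 168 167 169 160 154 169 182]
 [169 170 164 149 159 133 120 127 125 141 153 167 165 153 126 117 145 171]
 [168 159 141 133 161 158 147 145 144 160 165 156 149 124 112 105 106 139]
 [147 125 101 115 160 168 168 169 165 158 148 127 113 108 121 117 103 101]
 [109 101  99 123 171 171 170 165 152 129 112 104 113 113 115 115 101  96]
 [100  98  98 131 170 162 156 150 124 112 105  97 100 106 122 108 102 100]
 [ 96  99 104 119 154 126 106 107 104 124 117 113 105  99 100  99 101 101]
 [103 102 100 116 123 108 102 109  99 104 109 123 120 118 106  99  98  99]]
```

Request:
step_arm --commands '[{"fingers":1,"dx":0.004,"dy":-0.003,"dz":0,"roll":0},{"fingers":1,"dx":0.008,"dy":-0.0055,"dz":0.01,"roll":0},{"fingers":1,"dx":0.008,"dy":-0.0055,"dz":0.02,"roll":0},{"fingers":1,"dx":0.008,"dy":-0.0055,"dz":0.027,"roll":0},{"fingers":1,"dx":0.008,"dy":-0.0055,"dz":0.031,"roll":0},{"fingers":1,"dx":0.008,"dy":-0.0055,"dz":0.035,"roll":0},{"fingers":1,"dx":0.008,"dy":-0.0055,"dz":0.038,"roll":0}]'

```text
time: 14.95
tool_pos: [0.4744, -0.0895, 0.0966]
tcp_rot: [3.13, 0.267, 0.0]
wrist_force: [0.2, 0.1, -0.8]
width: 0.184
grip_force: 54.0
```

```bash
python3 to.py .4734,-.0897,.1
```

```text
t 14.95 pos [ 0.4744 -0.0895  0.0966] yaw_y -80.27 tilt z [ 2.e-04 -0.e+00 -1.e+00] F [ 0.2  0.1 -0.8] w 0.184 q6 1.16
.4734,-.0897,.1 -> d [-0.001   0.     -0.0034] roll
```

Request:
step_arm --commands '[{"fingers":1,"dx":0,"dy":0,"dz":0.003,"roll":0},{"fingers":1,"dx":0,"dy":0,"dz":0.006,"roll":0},{"fingers":1,"dx":0,"dy":0,"dz":0.008,"roll":0},{"fingers":1,"dx":0,"dy":0,"dz":0.008,"roll":0}]'

```text
time: 15.45
tool_pos: [0.4741, -0.0894, 0.0885]
tcp_rot: [-3.13, -0.267, 0.0]
wrist_force: [1.0, -0.3, -1.6]
width: 0.192
grip_force: 54.0
```

Request:
step_arm --commands '[{"fingers":1,"dx":0,"dy":0,"dz":0.003,"roll":0},{"fingers":1,"dx":0,"dy":0,"dz":0.006,"roll":0},{"fingers":1,"dx":0,"dy":0,"dz":0.009,"roll":0},{"fingers":1,"dx":0,"dy":0,"dz":0.01,"roll":0}]'

```text
time: 15.95
tool_pos: [0.4742, -0.0894, 0.0784]
tcp_rot: [-3.13, -0.267, 0.0]
wrist_force: [-0.5, -0.0, 0.1]
width: 0.187
grip_force: 54.0
```

Request:
step_arm --commands '[{"fingers":1,"dx":0,"dy":0,"dz":0.003,"roll":0},{"fingers":1,"dx":0,"dy":0,"dz":0.006,"roll":0},{"fingers":1,"dx":0,"dy":0,"dz":0.009,"roll":0},{"fingers":1,"dx":0,"dy":0,"dz":0.009,"roll":0}]'

```text
time: 16.45
tool_pos: [0.4741, -0.0894, 0.0693]
tcp_rot: [-3.13, -0.267, 0.0]
wrist_force: [-0.1, 0.9, -1.1]
width: 0.187
grip_force: 54.0
```

Request:
step_arm --commands '[{"fingers":1,"dx":0,"dy":0,"dz":0.002,"roll":0},{"fingers":1,"dx":0,"dy":0,"dz":0.004,"roll":0},{"fingers":1,"dx":0,"dy":0,"dz":0.004,"roll":0}]'

```text
time: 16.82
tool_pos: [0.4742, -0.0894, 0.0655]
tcp_rot: [-3.13, -0.267, 0.0]
wrist_force: [-1.3, 0.2, -0.2]
width: 0.184
grip_force: 54.0
```

Request:
step_arm --commands '[{"fingers":1,"dx":0,"dy":0,"dz":0.001,"roll":0},{"fingers":1,"dx":0,"dy":0,"dz":0.002,"roll":0},{"fingers":1,"dx":0,"dy":0,"dz":0.003,"roll":0},{"fingers":1,"dx":0,"dy":0,"dz":0.003,"roll":0}]'

```text
time: 17.32
tool_pos: [0.4743, -0.0895, 0.0642]
tcp_rot: [-3.13, -0.267, 0.001]
wrist_force: [-6.0, 1.4, 11.4]
width: 0.188
grip_force: 55.3
```

```bash
python3 to.py; python3 - <<'E'
from h import *
p,d=read_camera("scene"); np.savez("scene5.npz",p=p,d=d); k=7
cv2.imwrite("pics/ins.png",cv2.resize(p[175:260,195:295],None,fx=k,fy=k,interpolation=cv2.INTER_CUBIC))
E
```

```text
t 17.325 pos [ 0.4743 -0.0895  0.0642] yaw_y -80.25 tilt z [-5.e-04  0.e+00 -1.e+00] F [-6.   1.4 11.4] w 0.188 q6 1.16
```

View pics/ins.png

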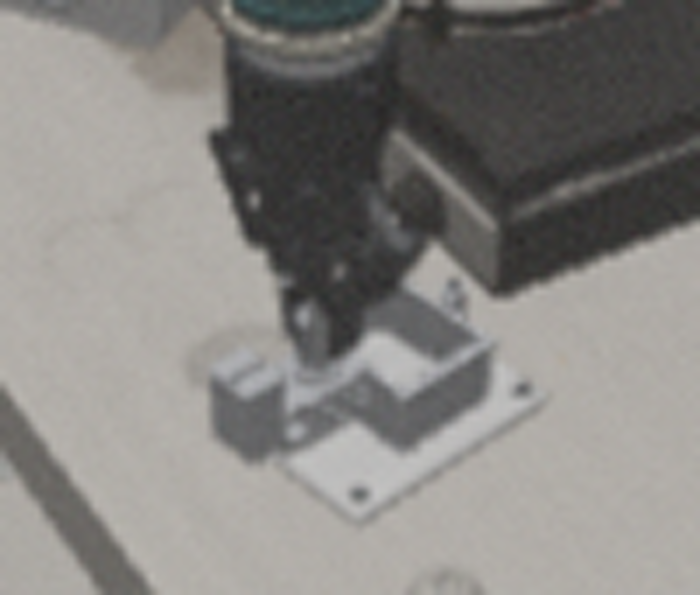

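The collar sits on the lug at about (320,378), contact at TCP z 0.064 as expected. Release and rise.

Request:
step_arm --commands '[{"fingers":0.5,"dx":0,"dy":0,"dz":-0.002,"roll":0},{"fingers":0.2,"dx":0,"dy":0,"dz":-0.002,"roll":0},{"fingers":-0.1,"dx":0,"dy":0,"dz":-0.002,"roll":0},{"fingers":-0.1,"dx":0,"dy":0,"dz":-0.002,"roll":0},{"fingers":-0.1,"dx":0,"dy":0,"dz":-0.02,"roll":0},{"fingers":-0.1,"dx":0,"dy":0,"dz":-0.05,"roll":0},{"fingers":-0.1,"dx":0,"dy":0,"dz":-0.075,"roll":0},{"fingers":-0.1,"dx":0,"dy":0,"dz":-0.075,"roll":0}]'

```text
time: 18.38
tool_pos: [0.4762, -0.0899, 0.1398]
tcp_rot: [3.129, 0.267, 0.008]
wrist_force: [0.5, 0.6, 0.0]
width: 0.549
grip_force: 0.0
```

```bash
python3 m.py -73,0,140 -73,0,39
```

```text
t 18.375 pos [ 0.4762 -0.0899  0.1398] yaw_y -80.25 tilt z [ 0.0049 -0.0012 -1.    ] F [0.5 0.6 0. ] w 0.549 q6 1.16
0.4251,-0.0992,0.1400,-80.5 -> d [-0.052   0.0005 -0.0004] roll 0.2
0.4251,-0.0992,0.0390,-80.5 -> d [-0.0524  0.0003  0.1006] roll 0.2
```

Request:
step_arm --commands '[{"fingers":-0.2,"dx":-0.03,"dy":0,"dz":0,"roll":0},{"fingers":-0.2,"dx":-0.051,"dy":0,"dz":0,"roll":0},{"fingers":-0.2,"dx":-0.051,"dy":0,"dz":0.02,"roll":0},{"fingers":-0.2,"dx":-0.051,"dy":0,"dz":0.045,"roll":0},{"fingers":-0.2,"dx":-0.051,"dy":0,"dz":0.06,"roll":0},{"fingers":-0.2,"dx":-0.051,"dy":0,"dz":0.07,"roll":0},{"fingers":-0.2,"dx":-0.051,"dy":0,"dz":0.077,"roll":0}]'

```text
time: 19.25
tool_pos: [0.424, -0.098, 0.0601]
tcp_rot: [-3.13, -0.267, 0.001]
wrist_force: [-0.5, -0.5, 0.4]
width: 0.604
grip_force: 0.0
```

```bash
python3 m.py -73,0,40; python3 - <<'E'
from h import *
p,d=read_camera("scene"); k=7
cv2.imwrite("pics/pre.png",cv2.resize(p[175:260,195:295],None,fx=k,fy=k,interpolation=cv2.INTER_CUBIC))
E
```

```text
t 19.25 pos [ 0.424  -0.098   0.0601] yaw_y -80.25 tilt z [-4.e-04  1.e-04 -1.e+00] F [-0.5 -0.5  0.4] w 0.604 q6 1.12
0.4251,-0.0992,0.0400,-80.5 -> d [0.0009 0.0013 0.0201] roll 0.2
```

View pics/pre.png

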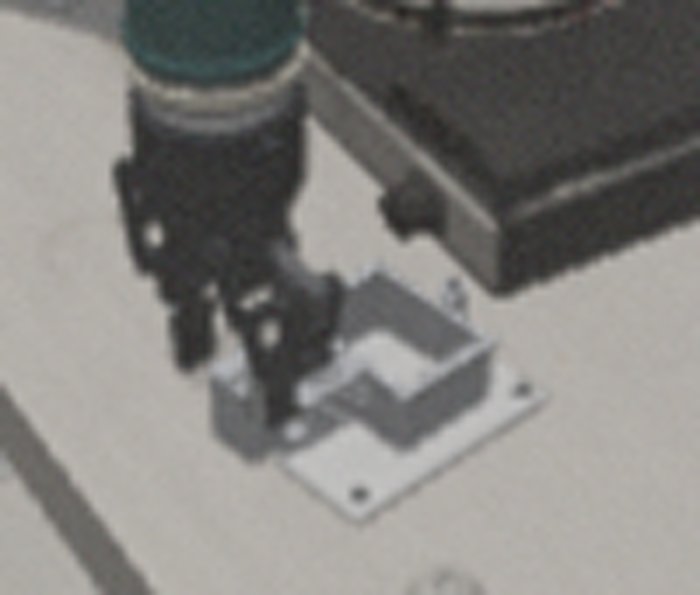

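The fingers straddle the tabs, near finger at (280,400) and far finger at (190,345). Lower and pinch.

Request:
step_arm --commands '[{"fingers":-0.2,"dx":0,"dy":0,"dz":0.008,"roll":0},{"fingers":-0.2,"dx":0,"dy":0,"dz":0.016,"roll":0},{"fingers":-0.2,"dx":0,"dy":0,"dz":0.018,"roll":0},{"fingers":0,"dx":0,"dy":0,"dz":0.018,"roll":0},{"fingers":0.2,"dx":0,"dy":0,"dz":0.018,"roll":0},{"fingers":0.4,"dx":0,"dy":0,"dz":0.018,"roll":0},{"fingers":0.7,"dx":0,"dy":0,"dz":0.018,"roll":0},{"fingers":1,"dx":0,"dy":0,"dz":0.018,"roll":0}]' --squeeze 50

```text
time: 20.3
tool_pos: [0.4245, -0.0993, 0.0433]
tcp_rot: [3.128, 0.269, 0.001]
wrist_force: [-1.1, -5.2, 0.3]
width: 0.338
grip_force: 50.4
```

Request:
step_arm --commands '[{"fingers":1,"dx":0,"dy":0,"dz":0,"roll":0},{"fingers":1,"dx":0,"dy":0,"dz":0,"roll":0},{"fingers":1,"dx":0,"dy":0,"dz":0,"roll":0},{"fingers":1,"dx":0,"dy":0,"dz":0,"roll":0}]'

```text
time: 20.8
tool_pos: [0.4245, -0.0993, 0.0433]
tcp_rot: [3.128, 0.269, 0.001]
wrist_force: [-1.0, -4.7, 0.4]
width: 0.343
grip_force: 50.4
```

```bash
python3 to.py; python3 - <<'E'
from h import *
p,d=read_camera("scene"); k=7
im=[cv2.resize(q[175:260,195:252],None,fx=k,fy=k,interpolation=cv2.INTER_CUBIC) for q in(p,)]
t,_=read_camera("top"); k2=5
b=cv2.resize(t[175:255,250:330],(400,400),interpolation=cv2.INTER_CUBIC)
a=cv2.resize(im[0],(399,400*0+595))[:400*1+195]
cv2.imwrite("pics/fin.png",np.hstack([a[150:550],b]))
E
```

```text
t 20.8 pos [ 0.4245 -0.0993  0.0433] yaw_y -80.17 tilt z [ 0.001  -0.0024 -1.    ] F [-1.  -4.7  0.4] w 0.343 q6 1.12
```

View pics/fin.png

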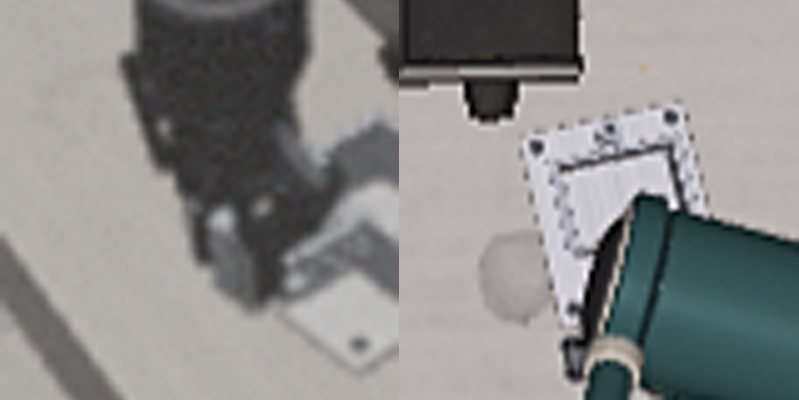

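```bash
python3 -c "
from h import *
print(finish_job())"
```

```text
the job is handed in; nothing more can be done
None
```

The job was handed in at 20.8 s: drawer open, mould shut, pin pushed down until its collar met the top lug and then released, and both end tabs held at about 50 N. The arm hid the pin from both cameras at the end, so its final seating rests on the insertion depth and contact force.

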